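# Unlock the weighing pan and bring the lime to the board

### The job

The lime on the kitchen scale has been weighed and is wanted at the chopping board. Take the weighing pan by one of its two side grips, free its twist lock by turning it a quarter turn anticlockwise (seen from above) to the stop while it still sits on the scale, then lift it straight off and carry it level, so that the lime, untouched, stays in the middle of the dish all the way. Finish holding the pan in the gripper, level and still, about 10 cm above the middle of the chopping board with the lime resting in the middle of the dish; do not put it down, and leave the peeler, the lemon and the other things on the worktop where they are.

Things in the scene. Friction and masses are not known exactly. Their poses are not given: they have to be found in the camera images.
- scale: Flat grey kitchen scale, fixed on the worktop, 226 x 150 mm, steel deck 43 mm high. Origin: on the worktop right under the hub that carries the pan, 85 mm from the back edge, 141 mm from the front edge; x points from the display (front) to the back, y to the left, z up.
- scale_hub (a point): On the axis of the twist-lock hub, at deck height. The hub: a post 40 mm across, 12 mm high, with two lugs outward along the scale's +x and -x (to 32 mm from the axis, undersides 7 mm above the deck). Stops end the turn: the pan turns only anticlockwise from above (its yaw grows), about 90 degrees, 5 degrees of play at either end, little friction.
- pan: Loose round steel weighing pan, 156 mm across, 120 g. Origin: middle of the underside of its foot ring (86 mm outside, 74 mm inside); z up, x along its two side grips. Two tabs inside the ring on its x axis sit under the hub's lugs: locked at the start, x along the scale's x. From 55 degrees of turn it lifts off freely. Play on the hub 3 mm sideways, 3 mm up.
- pan_middle (a point): Lowest point of the dish's upper face, on the pan's axis, 18 mm above the pan's origin; the dish rises smoothly to 35 mm above the origin at the rim.
- grip_a (a point): Middle of the black rubber side grip on the pan's +x side: a rounded block 34 mm long outward, 20 mm wide (to be pinched from above across its width), 18 mm high; 93 mm from the pan's axis and 33 mm above the pan's origin. Below its underside there are 24 mm of free space down to the scale's deck.
- grip_b (a point): The same on the pan's -x side (at the start the one over the display, nearer to the robot).
- lime_center (a point): Middle of the lime: 55 mm long, 44 mm thick, 48 g, lying loose in the dish; it rolls.
- board: Wooden chopping board, fixed, 340 x 220 mm, 22 mm thick. Origin: middle of its underside, on the worktop; its long side is its y axis and points roughly ahead of the robot or back. Scale and board may stand either way round, left or right.
- peeler: Loose black peeler, 170 x 25 x 18 mm, lying across the far end of the board; origin in the middle of its underside. Leave it.
- lemon: Loose lemon lying at the back beside the range, 77 x 55 x 54 mm; origin in the middle of its underside. Leave it.
There are look-alikes about, which are no part of the job. Leave any grey, turquoise or white look-alike of the part that bears lime_center alone.

How it is judged:
By the outcome, as a careful person would: the job done as asked, in the order asked, and still so for the second after the job is handed in, while the arm keeps its last pose, push and grip.
It also fails if it takes over 53 s, if anything falls off the work surface, if the arm or the gripper's body presses on something with over 40 N, if the wrist force passes 120 N, or if a joint passes its speed limit or range.

### The arm

A 6-joint arm with a two-finger parallel gripper is mounted at the origin on a cart in front of the work surface, level with it; the furniture and walls round the work are solid. World frame = base frame: x ahead of the robot, y to its left, z up, the work surface at z = 0. Lengths are in mm, angles in rad, forces in N, time in s.
With the tool pointing down it reaches from about 350 to 775 mm from the base axis. Payload 7.3 kg.
Tool frame: the origin (TCP) lies at the centre of the arm's flange, where the gripper is bolted on; the fingertips stand 178 mm ahead of it and the grasp point (between the pads) lies 159 mm ahead of it; z points along the fingers, y is the direction in which the jaws open and shut (so a half turn about z gives the same grasp; the last joint's range is limited). The gripper opens to 92 mm and grips with 3 to 60 N. Pads are 19 mm wide; open, the fingers measure 130 mm over their backs; the gripper's body (75 mm by 190 mm) begins 47 mm behind the grasp point.
Start: joints at [0.982, 0.342, 1.524, -0, 1.275, -0.146], TCP at [224.927, 474.379, 404.741] pointing down, gripper open.
Joint ranges: [-2.53, 2.53], [-0.77, 2.02], [0.04, 2.7], [-1, 4.14], [0.28, 2.66], [-3.11, 3.11]. Speed limits (rad/s): [2.57, 2.57, 3.14, 3.14, 3.14, 3.14].

### API

Orientations are given as [roll, pitch, yaw] about the fixed x, y, z axes, in that order (R = Rz(yaw) Ry(pitch) Rx(roll)).
In Python, from plant import status, viewer, ticket gives the robot as it stands.
- The arm moves only by the tool play_rows, never from a script. Its argument "commands" is a list of rows, each an object with "offset": the shift along the tool's x, y, z in m, a list of three; "twist": the turn about the tool's z in degrees. A call has 1 to 5 rows; each row shifts and turns the commanded pose from where the row before left it, along the tool's axes as they then stand; what a row does not reach is not made up. A row lasts 1/10 s, in which the tool goes at most 50 mm and 8.59 degrees, less where a joint would pass 70% of its speed; a pose out of reach is approached as far as the arm can. A call with a gripper value outside its range is refused whole. "jaw" is the closure in counts, from 0 (fully open) to 255 (shut), set as the call begins (left out, the last holds). The fingers move at their own pace and stop on an object; the grip force is fixed at half the most. Time passes only in rows, so rows that do not move let the fingers close. It gives the time, the measured TCP pose, the force and the opening at its end, in the units of the state.
- status.get_obs(): the state, without advancing time (a new reading comes with each control period).
- viewer.capture(name): name is "side" or "top" or "wrist"; returns the picture (480x640x3 uint8, red, green, blue); there is no depth.
- viewer.camera_params(name): a dict with "fov_y" (degrees; the focal length in pixels is half the picture's height over the tangent of half this angle, whatever the lens; pixels are square), "cx", "cy" (the principal point, pixels), "rvec" (rotation vector, rad) and "tvec" (3), from world to camera coordinates, as OpenCV has them; the wrist camera has in their place "T_tool_cam" (4x4, takes a point from camera to tool coordinates, whose origin is the TCP and whose axes are the flange's). Camera axes: x right, y down, z forward; pixel columns grow to the right and rows downward; lengths in mm; the calibration is good to about 2 mm. A picture is of the moment at which its call begins: read the wrist's pose just before it. camera_params takes no time and is no camera call.
- ticket.close_job(): hands the job in, once; it reports no verdict.
The state is a dict: "time": time; "joint_positions": joint angles; "dq": joint speeds; "tau": joint torques, N m; "tool_pos": TCP position; "tcp_rot": TCP orientation; "contact_force": force on the tool from outside, world axes, zero at the start; "moment": the same for the moment, N m; "grip_width": finger opening in mm.
Only numpy, scipy, OpenCV 4.12 (cv2) and the standard library are available. Lean on these libraries where they do the work, as an engineer would, in place of code of your own. Each camera call takes 0.05 s, during which the arm holds its last target.

## Working session

There is one attempt and no reset: what is moved stays moved. The work goes in short steps, Python scripts to look and compute and a tool call to move; the robot and the scene stay as the last step left them, time stands still between calls to the robot, and variables do not carry over. Pictures are saved under pics/ and viewed, and the job is handed in when it is done.

Besides the shell and the picture viewer there is one more tool, called after "Request:" by a JSON object that holds its "fn" and its "kwargs", one argument or row to a line. play_rows: Moves the arm, as the interface text tells. Its arguments: {"type":"object","properties":{"commands":{"type":"array"},"jaw":{"type":"number"}},"required":["commands"]}

```bash
ls; mkdir -p pics; python3 - <<'E'
from plant import status, viewer
import cv2
print(status.get_obs())
for n in ("side","top","wrist"):
    p=viewer.camera_params(n); print(n,p)
    cv2.imwrite(f"pics/{n}0.png",viewer.capture(n)[:,:,::-1])
E
```

```text
pics
{'time': 0.0, 'joint_positions': array([ 9.82015181e-01,  3.42724541e-01,  1.52501247e+00,  7.04289311e-06,
        1.27539111e+00, -1.46009618e-01]), 'dq': array([ 0.00058117, -0.000439  , -0.00121929, -0.00045066, -0.00167519,
       -0.00046063]), 'tau': array([-9.40359168e-04, -4.31235158e+01, -2.44225538e+01,  7.18916254e-02,
        5.57947950e-02, -1.78237515e-04]), 'tool_pos': array([224.84302447, 474.26943096, 404.04539414]), 'tcp_rot': array([-3.14007451e+00, -2.30059839e-04,  2.69881890e+00]), 'contact_force': array([ 0.37419805,  0.05263989, -0.06233891]), 'moment': array([ 0.03090798,  0.04618173, -0.02904818]), 'grip_width': 92.02124403623236}
side {'fov_y': 47.871437541754815, 'cx': 329.8758906019627, 'cy': 244.7697738032702, 'rvec': array([ 1.94938643, -0.40033907,  0.24975664]), 'tvec': array([-497.91050012,  236.53811626,  801.31679235])}
top {'fov_y': 52.36737773888322, 'cx': 312.06455551294505, 'cy': 238.40110719502556, 'rvec': array([ 2.15803296, -2.1723013 ,  0.06115379]), 'tvec': array([202.17428447, 612.71686161, 978.14080921])}
wrist {'fov_y': 69.79227923259646, 'cx': 315.58769401638403, 'cy': 243.5580661954736, 'T_tool_cam': array([[ 4.90121007e-05, -9.64451711e-01, -2.64259144e-01,
         7.09539167e+01],
       [ 9.99999998e-01,  3.38235929e-05,  6.20257764e-05,
         8.07435943e-01],
       [-5.08826724e-05, -2.64259147e-01,  9.64451710e-01,
         2.02793373e+01],
       [ 0.00000000e+00,  0.00000000e+00,  0.00000000e+00,
         1.00000000e+00]])}
```

View pics/side0.png

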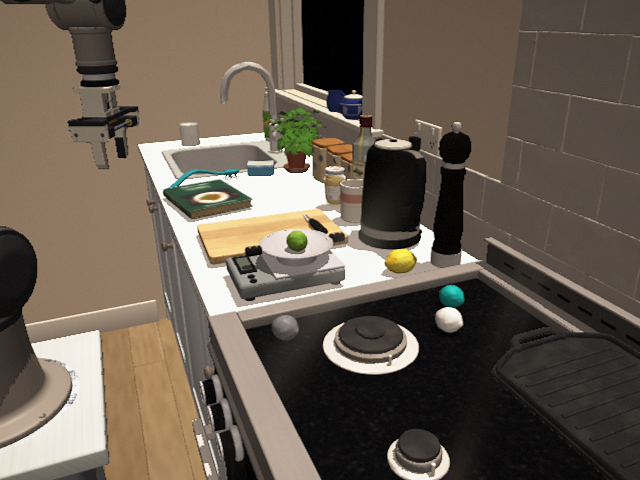

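View pics/top0.png

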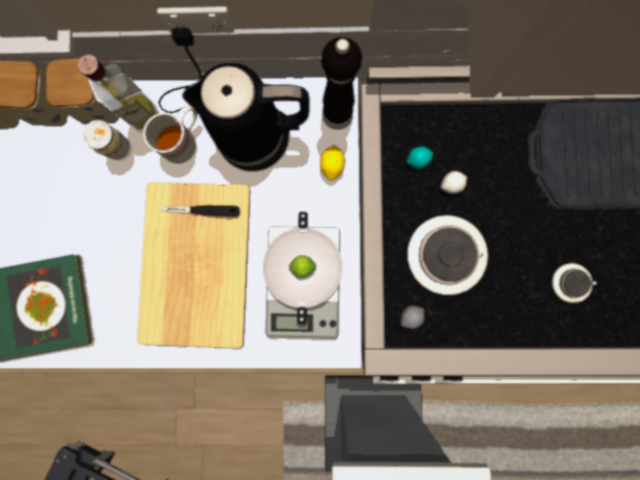

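View pics/wrist0.png

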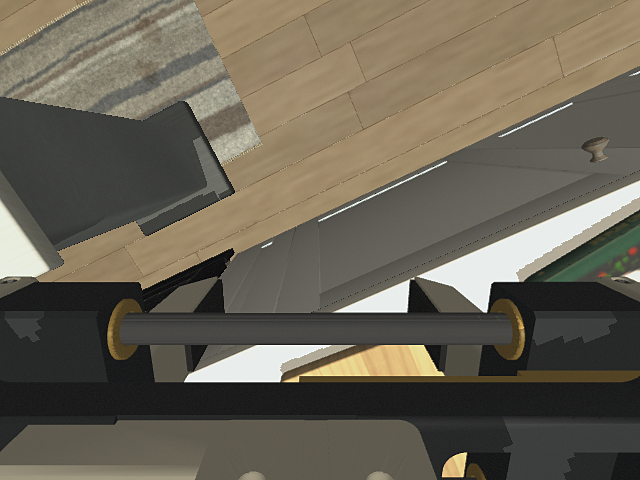

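```bash
cat > h.py <<'E'
import numpy as np, cv2
from plant import status, viewer
def cam(n):
    p=viewer.camera_params(n); f=240/np.tan(np.radians(p['fov_y'])/2)
    K=np.array([[f,0,p['cx']],[0,f,p['cy']],[0,0,1]])
    if 'rvec' in p:
        R=cv2.Rodrigues(p['rvec'])[0]; t=p['tvec']
    else:
        from scipy.spatial.transform import Rotation as Ro
        o=status.get_obs(); Rt=Ro.from_euler('xyz',o['tcp_rot']).as_matrix()
        T=p['T_tool_cam']; Rwc=Rt@T[:3,:3]; c=Rt@T[:3,3]+o['tool_pos']; R=Rwc.T; t=-R@c
    return K,R,t
def ray(c,uv):
    K,R,t=c; d=R.T@np.linalg.inv(K)@np.array([uv[0],uv[1],1.]); return -R.T@t,d/np.linalg.norm(d)
def onz(c,uv,z):
    o,d=ray(c,uv); return o+d*(z-o[2])/d[2]
def proj(c,P):
    K,R,t=c; q=K@(R@np.array(P,float)+t); return q[:2]/q[2]
def blob(m,n=5):
    k,l,s,c=cv2.connectedComponentsWithStats(m.astype(np.uint8))
    return sorted([(int(s[i][4]),c[i].round(1).tolist(),s[i][:4].tolist()) for i in range(1,k)],reverse=True)[:n]
E
python3 - <<'E'
from h import *
im=cv2.imread('pics/top0.png'); cv2.imwrite('pics/topcrop.png',cv2.resize(im[170:370,120:380],None,fx=3,fy=3,interpolation=cv2.INTER_CUBIC))
s=cv2.imread('pics/side0.png'); cv2.imwrite('pics/sidecrop.png',cv2.resize(s[180:320,180:440],None,fx=3,fy=3,interpolation=cv2.INTER_CUBIC))
c=cam('top')
print(-c[1].T@c[2])
hsv=cv2.cvtColor(im,cv2.COLOR_BGR2HSV)
lime=(hsv[...,0]>30)&(hsv[...,0]<55)&(hsv[...,1]>130); lime[:, :250]=0
b=blob(lime,2); print(b); print('lime',onz(c,b[0][1],43+18+22))
m=np.zeros(im.shape[:2],bool); m[205:335,280:325]=1
print('dark',blob((hsv[...,2]<70)&m,6))
hs=cv2.cvtColor(s,cv2.COLOR_BGR2HSV); cs=cam('side')
l2=(hs[...,0]>30)&(hs[...,0]<60)&(hs[...,1]>130); l2[:220]=0
print(blob(l2,3))
b2=[x for x in blob(l2,3)][0][1]
o1,d1=ray(c,b[0][1]);o2,d2=ray(cs,b2)
A=np.stack([d1,-d2],1); k=np.linalg.lstsq(A,o2-o1,rcond=None)[0]; print(o1+d1*k[0],o2+d2*k[1])
E
```

```text
[ 529.4314588   170.65323523 1031.32712569]
[(369, [302.0, 266.0], [290, 256, 25, 21]), (1, [266.0, 142.0], [266, 142, 1, 1])]
lime [555.79728378 216.48857166  83.        ]
dark [(177, [304.7, 318.6], [295, 308, 17, 23]), (59, [303.1, 220.3], [299, 213, 8, 14]), (16, [322.5, 323.0], [321, 321, 4, 5]), (4, [300.8, 213.2], [300, 213, 3, 2])]
[(306, [296.7, 240.5], [287, 231, 20, 20]), (2, [453.5, 334.5], [453, 334, 2, 2]), (1, [585.0, 311.0], [585, 311, 1, 1])]
[555.79544775 216.48537984  83.06603835] [556.09179181 216.38581267  83.06946508]
```

View pics/topcrop.png

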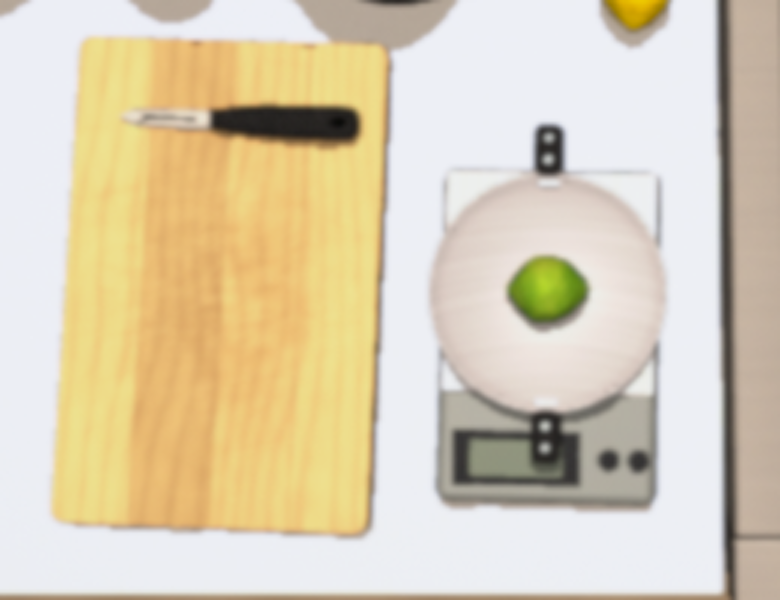

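View pics/sidecrop.png

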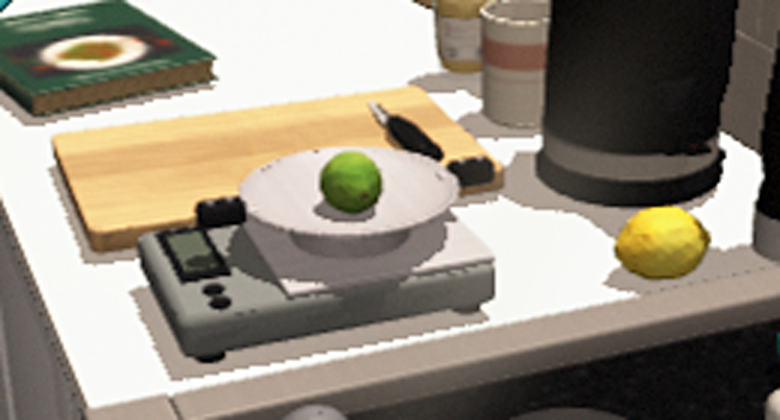

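```bash
python3 - <<'E'
from h import *
im=cv2.imread('pics/top0.png'); c=cam('top'); hsv=cv2.cvtColor(im,cv2.COLOR_BGR2HSV)
g=lambda x,y,z:onz(c,(120+x/3-.33,170+y/3-.33),z)
a=g(548,150,84);b=g(545,438,84)
print('grips',a,b,'dist',np.linalg.norm(a-b),'mid',(a+b)/2,'ang',np.degrees(np.arctan2(*(a-b)[[1,0]])))
# rim: circle left/right/top/bottom
print('rim lr',g(430,297,78),g(666,297,78)); print('rim tb',g(548,178,78),g(548,416,78))
# board
m=((hsv[...,0]>8)&(hsv[...,0]<28)&(hsv[...,1]>60)).astype(np.uint8); m[:, :130]=0; m[:,255:]=0; m[:180]=0;m[350:]=0
m=cv2.morphologyEx(m,cv2.MORPH_OPEN,np.ones((3,3)))
cn=max(cv2.findContours(m,0,2)[0],key=cv2.contourArea)
P=np.array([onz(c,p[0],22)[:2] for p in cn],np.float32); print('board',cv2.minAreaRect(P))
for q in [(444,170),(660,172),(652,505),(437,500)]: print(q,g(*q,43))
E
```

```text
grips [646.27145697 215.44734858  84.        ] [460.32763669 218.06973028  84.        ] dist 185.9623111932047 mid [553.29954683 216.75853943  84.        ] ang -0.8079937455308763
rim lr [551.19215941 293.10333484  78.        ] [550.26488177 139.42476287  78.        ]
rim tb [628.54591474 215.8002276   78.        ] [473.96178238 216.3792882   78.        ]
board ((565.1441040039062, 444.9581298828125), (219.26927185058594, 342.0057678222656), 87.7662582397461)
(444, 170) [638.24744776 288.3004708   43.        ]
(660, 172) [635.64185525 141.45179363  43.        ]
(652, 505) [412.95660883 149.02978187  43.        ]
(437, 500) [416.55899044 292.49572342  43.        ]
```

Request:
{"fn": "play_rows", "kwargs": {
  "commands": [
    {"offset": [-0.02, -0.008, 0], "twist": 4},
    {"offset": [0, 0, 0], "twist": 8},
    {"offset": [0, 0, 0], "twist": 8},
    {"offset": [0, 0, 0], "twist": 8},
    {"offset": [0, 0, 0], "twist": 8}
  ],
  "jaw": 60
}}

```text
time: 0.65
tool_pos: [239.6, 458.5, 404.4]
tcp_rot: [-3.141, 0.0, 2.065]
contact_force: [0.5, -0.7, 0.1]
grip_width: 70.4
```

Request:
{"fn": "play_rows", "kwargs": {
  "commands": [
    {"offset": [0, 0, 0], "twist": 8},
    {"offset": [0, 0, 0], "twist": 8},
    {"offset": [0, 0, 0], "twist": 8},
    {"offset": [0, 0, 0], "twist": 8},
    {"offset": [0, 0, 0], "twist": 8}
  ]
}}

```text
time: 1.15
tool_pos: [239.5, 458.5, 404.5]
tcp_rot: [-3.141, 0.001, 1.367]
contact_force: [-0.7, -1.2, 0.4]
grip_width: 70.2
```

Request:
{"fn": "play_rows", "kwargs": {
  "commands": [
    {"offset": [0, 0, 0], "twist": 8},
    {"offset": [0, 0, 0], "twist": 8},
    {"offset": [0, 0, 0], "twist": 8},
    {"offset": [0, 0, 0], "twist": 8},
    {"offset": [0, 0, 0], "twist": 8}
  ]
}}

```text
time: 1.65
tool_pos: [239.5, 458.5, 404.4]
tcp_rot: [3.141, 0.001, 0.668]
contact_force: [0.3, 0.8, 0.6]
grip_width: 70.2
```

Request:
{"fn": "play_rows", "kwargs": {
  "commands": [
    {"offset": [0, 0, 0], "twist": 8},
    {"offset": [0, 0, 0], "twist": 8},
    {"offset": [0, 0, 0], "twist": 8},
    {"offset": [0, 0, 0], "twist": 7.5},
    {"offset": [0, 0, 0], "twist": 0}
  ]
}}

```text
time: 2.15
tool_pos: [239.6, 458.5, 404.5]
tcp_rot: [3.141, 0.0, 0.123]
contact_force: [-0.4, -0.2, -0.7]
grip_width: 70.1
```

Request:
{"fn": "play_rows", "kwargs": {
  "commands": [
    {"offset": [0, 0, 0], "twist": 8},
    {"offset": [0.015, 0.017, 0], "twist": 0},
    {"offset": [0.03, 0.03, 0], "twist": 0},
    {"offset": [0.03, 0.033, 0], "twist": 0},
    {"offset": [0.03, 0.032, 0], "twist": 0}
  ]
}}

```text
time: 2.65
tool_pos: [343.5, 343.8, 404.6]
tcp_rot: [3.142, 0.0, -0.01]
contact_force: [0.6, 0.3, 0.9]
grip_width: 70.1
```

Request:
{"fn": "play_rows", "kwargs": {
  "commands": [
    {"offset": [0.03, 0.03, 0], "twist": 0},
    {"offset": [0.03, 0.03, 0], "twist": 0},
    {"offset": [0.03, 0.03, 0], "twist": 0},
    {"offset": [0.015, 0.02, 0], "twist": 0},
    {"offset": [0.015, 0.015, 0], "twist": 0}
  ]
}}

```text
time: 3.15
tool_pos: [461.9, 216.5, 404.5]
tcp_rot: [3.141, 0.0, -0.013]
contact_force: [-0.4, 0.6, 0.3]
grip_width: 69.8
```

Request:
{"fn": "play_rows", "kwargs": {
  "commands": [
    {"offset": [0, 0, 0.03], "twist": 0},
    {"offset": [0, 0, 0.03], "twist": 0},
    {"offset": [0, 0, 0], "twist": 0}
  ]
}}

```text
time: 3.45
tool_pos: [460.0, 217.6, 341.3]
tcp_rot: [3.139, 0.008, -0.013]
contact_force: [-0.8, 0.1, 0.0]
grip_width: 70.1
```

```bash
python3 - <<'E'
from h import *
o=status.get_obs(); print(o['time'],o['tool_pos'],o['tcp_rot'],o['joint_positions'],o['grip_width'])
c=cam('wrist'); im=viewer.capture('wrist')[:,:,::-1].copy()
for P in [(460.3,217.5,85),(553,216.7,61)]:
    print(proj(c,P))
cv2.imwrite('pics/w1.png',im)
E
```

```text
3.45 [459.9980126  217.58606528 341.25582654] [ 3.13926073  0.00771866 -0.01263287] [2.91096095e-01 3.76530784e-01 1.66090666e+00 9.28820689e-05
 1.11221800e+00 1.87447484e+00] 70.10996402599409
[315.90376292 249.52445541]
[315.29401789 114.45092203]
```

View pics/w1.png

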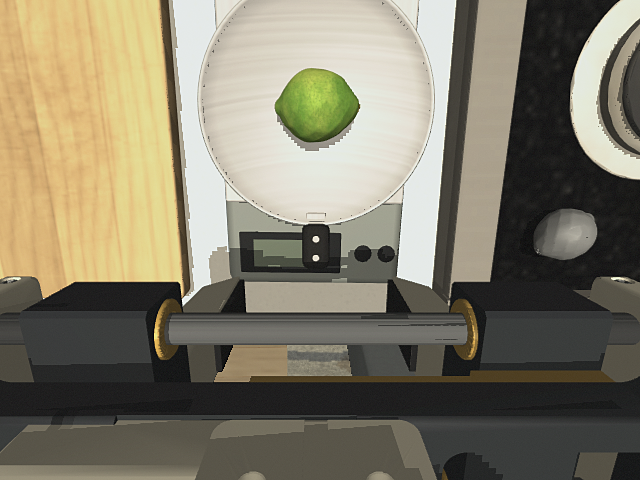

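Request:
{"fn": "play_rows", "kwargs": {
  "commands": [
    {"offset": [0.002, 0, 0.025], "twist": 0},
    {"offset": [0, 0, 0.03], "twist": 0},
    {"offset": [0, 0, 0.02], "twist": 0},
    {"offset": [0, 0, 0.01], "twist": 0},
    {"offset": [0, 0, 0], "twist": 0}
  ]
}}

```text
time: 4.0
tool_pos: [463.1, 218.4, 259.9]
tcp_rot: [3.141, 0.0, -0.014]
contact_force: [-0.3, -0.1, 0.1]
grip_width: 70.2
```

Request:
{"fn": "play_rows", "kwargs": {
  "commands": [
    {"offset": [0, 0, 0], "twist": 0}
  ]
}}

```text
time: 4.1
tool_pos: [463.5, 218.5, 261.1]
tcp_rot: [-3.141, -0.002, -0.014]
contact_force: [0.4, -0.1, 0.6]
grip_width: 70.4
```

```bash
python3 - <<'E'
from h import *
o=status.get_obs(); print(o['time'],o['tool_pos'],o['tcp_rot'],o['contact_force'])
im=viewer.capture('wrist')[:,:,::-1].copy()
s=viewer.capture('side')[180:320,180:440,::-1]
cv2.imwrite('pics/w2.png',im); cv2.imwrite('pics/s2.png',cv2.resize(s,None,fx=3,fy=3))
E
```

```text
4.1 [463.51374154 218.48031926 261.12652033] [-3.14081373e+00 -2.22283809e-03 -1.43999467e-02] [ 0.36150653 -0.10233938  0.56067948]
```

View pics/w2.png

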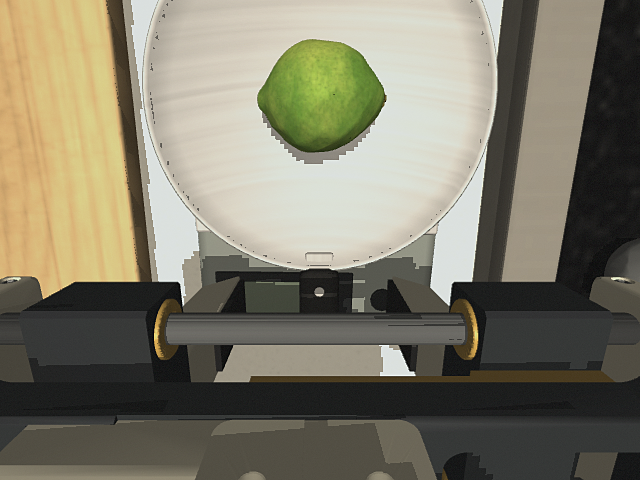

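View pics/s2.png

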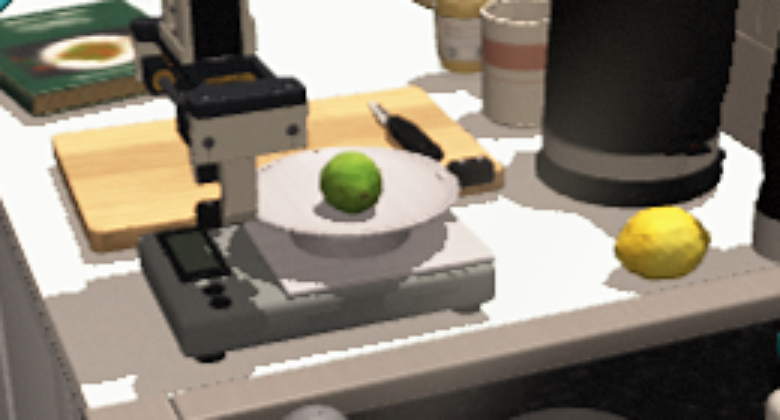

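Request:
{"fn": "play_rows", "kwargs": {
  "commands": [
    {"offset": [-0.001, 0.0015, 0.014], "twist": 0},
    {"offset": [0, 0, 0.009], "twist": 0},
    {"offset": [0, 0, 0.003], "twist": 0},
    {"offset": [0, 0, 0], "twist": 0},
    {"offset": [0, 0, 0], "twist": 0}
  ]
}}

```text
time: 4.7
tool_pos: [462.1, 216.8, 234.1]
tcp_rot: [-3.141, -0.001, -0.015]
contact_force: [-0.1, 0.5, -0.2]
grip_width: 70.4
```

```bash
python3 - <<'E'
from h import *
o=status.get_obs(); print(o['time'],o['tool_pos'],o['tcp_rot'],o['contact_force'])
im=viewer.capture('wrist')[:,:,::-1].copy()
s=viewer.capture('side')[180:320,180:440,::-1]
cv2.imwrite('pics/w3.png',im); cv2.imwrite('pics/s3.png',cv2.resize(s,None,fx=3,fy=3))
E
```

```text
4.7 [462.13926985 216.76244577 234.0878554 ] [-3.14135776e+00 -5.70591349e-04 -1.51581614e-02] [-0.07448521  0.52903058 -0.20803878]
```

View pics/w3.png

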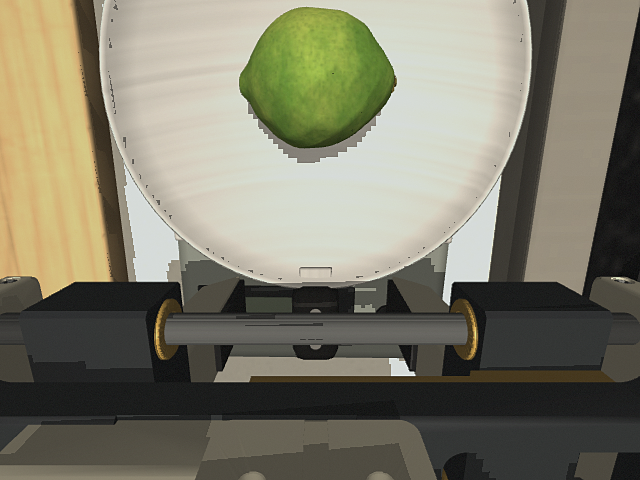

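View pics/s3.png

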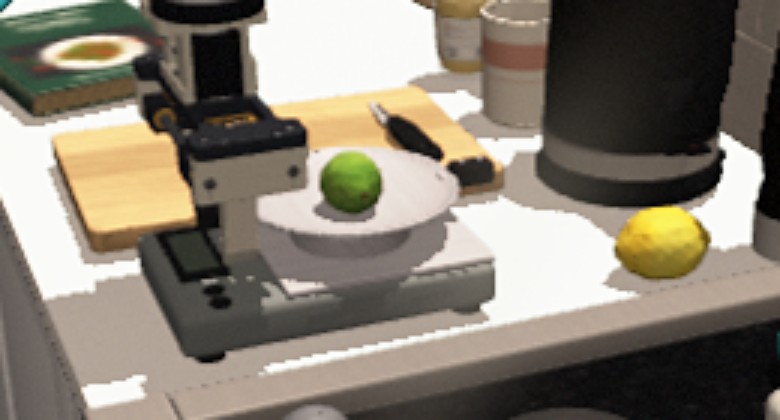

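Request:
{"fn": "play_rows", "kwargs": {
  "commands": [
    {"offset": [0, 0, 0], "twist": 0},
    {"offset": [0, 0, 0], "twist": 0},
    {"offset": [0, 0, 0], "twist": 0},
    {"offset": [0, 0, 0], "twist": 0}
  ],
  "jaw": 185
}}

```text
time: 5.2
tool_pos: [461.9, 216.7, 233.8]
tcp_rot: [-3.141, -0.0, -0.015]
contact_force: [0.2, 0.2, -0.7]
grip_width: 42.8
```

Request:
{"fn": "play_rows", "kwargs": {
  "commands": [
    {"offset": [0, 0, 0], "twist": 0},
    {"offset": [0, 0, 0], "twist": 0},
    {"offset": [0, 0, 0], "twist": 0},
    {"offset": [0, 0, 0], "twist": 0},
    {"offset": [0, 0, 0], "twist": 0}
  ],
  "jaw": 255
}}

```text
time: 5.7
tool_pos: [461.9, 216.7, 233.7]
tcp_rot: [-3.142, -0.0, -0.015]
contact_force: [0.5, 0.5, -0.2]
grip_width: 19.8
```

```bash
python3 - <<'E'
from h import *
o=status.get_obs(); print(o['time'],o['tool_pos'],o['tcp_rot'],o['contact_force'],o['moment'],o['grip_width'])
im=viewer.capture('wrist')[:,:,::-1].copy()
cv2.imwrite('pics/w4.png',im)
E
```

```text
5.7 [461.91541652 216.71917716 233.71066376] [-3.14154001e+00 -1.46190833e-05 -1.50790265e-02] [ 0.46182468  0.46092422 -0.1923493 ] [ 0.02910328  0.20020294 -0.05868526] 19.844438230189485
```

View pics/w4.png

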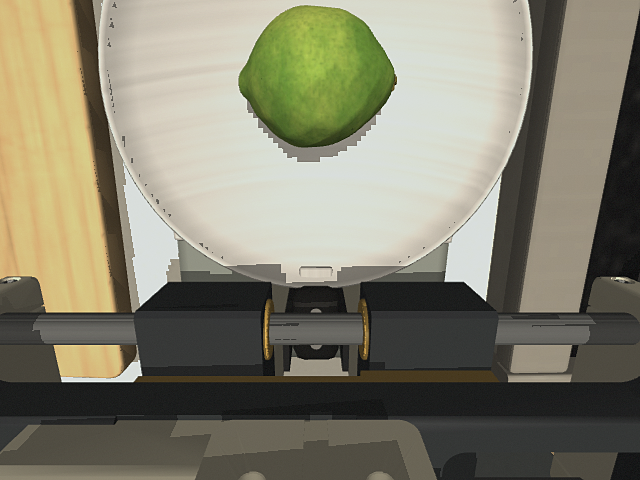

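```bash
python3 - <<'E'
from h import *
c=cam('wrist')
for uv in [(316,288),(98,60),(532,60),(112,150),(522,150),(190,238),(446,238)]: print(uv,onz(c,uv,78).round(1))
P=np.array([onz(c,uv,78)[:2] for uv in [(316,288),(98,60),(532,60),(112,150),(522,150),(190,238),(446,238)]])
A=np.c_[2*P,np.ones(len(P))]; s=np.linalg.lstsq(A,(P**2).sum(1),rcond=None)[0]; print(s[:2],np.sqrt(s[2]+s[0]**2+s[1]**2))
E
```

```text
(316, 288) [476.4 217.1  78. ]
(98, 60) [564.8 293.5  78. ]
(532, 60) [562.5 138.9  78. ]
(112, 150) [533.9 293.8  78. ]
(522, 150) [531.5 138.   78. ]
(190, 238) [499. 268.  78.]
(446, 238) [497.4 164.   78. ]
[555.71637582 215.78207884] 78.89776729596174
```

Request:
{"fn": "play_rows", "kwargs": {
  "commands": [
    {"offset": [5.7e-05, 0.003246, 0], "twist": -2},
    {"offset": [0.000127, 0.004867, 0], "twist": -3},
    {"offset": [0.000127, 0.004867, 0], "twist": -3},
    {"offset": [0.000127, 0.004867, 0], "twist": -3},
    {"offset": [0.000127, 0.004867, 0], "twist": -3}
  ]
}}

```text
time: 6.25
tool_pos: [464.3, 194.0, 233.7]
tcp_rot: [-3.141, 0.0, 0.231]
contact_force: [0.8, -0.4, -1.0]
grip_width: 19.7
```

Request:
{"fn": "play_rows", "kwargs": {
  "commands": [
    {"offset": [0.000127, 0.004867, 0], "twist": -3},
    {"offset": [0.000127, 0.004867, 0], "twist": -3},
    {"offset": [0.000127, 0.004867, 0], "twist": -3},
    {"offset": [0.000127, 0.004867, 0], "twist": -3},
    {"offset": [0.000127, 0.004867, 0], "twist": -3}
  ]
}}

```text
time: 6.75
tool_pos: [472.9, 171.2, 233.7]
tcp_rot: [-3.141, 0.0, 0.493]
contact_force: [-0.9, -0.3, 0.5]
grip_width: 19.7
```

Request:
{"fn": "play_rows", "kwargs": {
  "commands": [
    {"offset": [0.000127, 0.004867, 0], "twist": -3},
    {"offset": [0.000127, 0.004867, 0], "twist": -3},
    {"offset": [0.000127, 0.004867, 0], "twist": -3},
    {"offset": [0.000127, 0.004867, 0], "twist": -3},
    {"offset": [0.000127, 0.004867, 0], "twist": -3}
  ]
}}

```text
time: 7.25
tool_pos: [487.1, 151.5, 233.7]
tcp_rot: [-3.142, -0.0, 0.755]
contact_force: [0.3, -0.0, 0.3]
grip_width: 19.6
```

Request:
{"fn": "play_rows", "kwargs": {
  "commands": [
    {"offset": [0.000127, 0.004867, 0], "twist": -3},
    {"offset": [0.000127, 0.004867, 0], "twist": -3},
    {"offset": [0.000127, 0.004867, 0], "twist": -3},
    {"offset": [0.000127, 0.004867, 0], "twist": -3},
    {"offset": [0.000127, 0.004867, 0], "twist": -3}
  ]
}}

```text
time: 7.75
tool_pos: [506.0, 136.2, 233.7]
tcp_rot: [-3.142, -0.0, 1.017]
contact_force: [-0.8, 0.5, -0.3]
grip_width: 20.0
```

Request:
{"fn": "play_rows", "kwargs": {
  "commands": [
    {"offset": [0.000127, 0.004867, 0], "twist": -3},
    {"offset": [0.000127, 0.004867, 0], "twist": -3},
    {"offset": [0.000127, 0.004867, 0], "twist": -3},
    {"offset": [0.000127, 0.004867, 0], "twist": -3},
    {"offset": [0.000127, 0.004867, 0], "twist": -3}
  ]
}}

```text
time: 8.25
tool_pos: [528.1, 126.2, 233.7]
tcp_rot: [3.142, -0.0, 1.278]
contact_force: [0.3, 0.1, 0.2]
grip_width: 19.9
```

Request:
{"fn": "play_rows", "kwargs": {
  "commands": [
    {"offset": [0.000127, 0.004867, 0], "twist": -3},
    {"offset": [0.000127, 0.004867, 0], "twist": -3},
    {"offset": [5.7e-05, 0.003246, 0], "twist": -2},
    {"offset": [5.7e-05, 0.003246, 0], "twist": -2},
    {"offset": [0, 0, 0], "twist": 0}
  ]
}}

```text
time: 8.75
tool_pos: [544.0, 122.8, 233.7]
tcp_rot: [3.142, 0.0, 1.451]
contact_force: [-0.9, -1.2, 0.2]
grip_width: 19.9
```

```bash
python3 - <<'E'
from h import *
o=status.get_obs(); print(o['time'],o['tool_pos'],o['tcp_rot'],o['contact_force'],o['moment'],o['grip_width'],o['joint_positions'])
im=viewer.capture('wrist')[:,:,::-1].copy()
s=viewer.capture('side')[180:320,180:440,::-1]
cv2.imwrite('pics/w5.png',im); cv2.imwrite('pics/s5.png',cv2.resize(s,None,fx=3,fy=3))
E
```

```text
8.75 [543.96755581 122.83509243 233.70893986] [3.14154282e+00 2.61108104e-06 1.45110159e+00] [-0.90851625 -1.18162274  0.19887711] [-0.14122352  0.07501795  0.02580073] 19.920483965115686 [ 8.46593304e-02  5.89507967e-01  1.64275221e+00 -1.60572833e-05
  9.09284212e-01  2.04363933e-01]
```

View pics/w5.png

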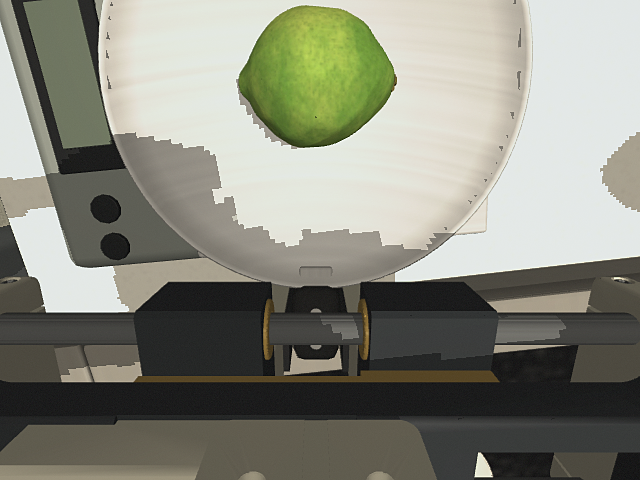

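View pics/s5.png

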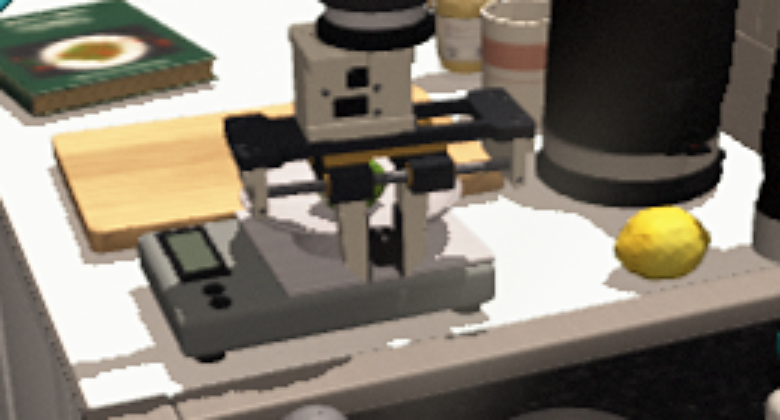

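Request:
{"fn": "play_rows", "kwargs": {
  "commands": [
    {"offset": [1.4e-05, 0.00162, 0], "twist": -1},
    {"offset": [1.4e-05, 0.00162, 0], "twist": -1},
    {"offset": [1.4e-05, 0.00162, 0], "twist": -1},
    {"offset": [0, 0, 0], "twist": 0}
  ]
}}

```text
time: 9.25
tool_pos: [548.8, 122.5, 233.7]
tcp_rot: [3.141, -0.0, 1.504]
contact_force: [-0.8, 0.1, 1.0]
grip_width: 19.8
```

Request:
{"fn": "play_rows", "kwargs": {
  "commands": [
    {"offset": [1.4e-05, 0.00162, 0], "twist": -1},
    {"offset": [1.4e-05, 0.00162, 0], "twist": -1},
    {"offset": [0, 0, 0], "twist": 0}
  ]
}}

```text
time: 9.55
tool_pos: [552.1, 122.3, 233.7]
tcp_rot: [3.141, -0.0, 1.539]
contact_force: [-0.5, 0.3, 0.7]
grip_width: 19.6
```

Request:
{"fn": "play_rows", "kwargs": {
  "commands": [
    {"offset": [1.4e-05, 0.00162, 0], "twist": -1},
    {"offset": [0, 0, 0], "twist": 0}
  ]
}}

```text
time: 9.75
tool_pos: [553.6, 122.3, 233.7]
tcp_rot: [3.141, -0.0, 1.556]
contact_force: [-1.0, -0.8, 1.2]
grip_width: 19.9
```

Request:
{"fn": "play_rows", "kwargs": {
  "commands": [
    {"offset": [1.4e-05, 0.00162, 0], "twist": -1},
    {"offset": [0, 0, 0], "twist": 0}
  ]
}}

```text
time: 9.95
tool_pos: [555.2, 122.3, 233.7]
tcp_rot: [3.142, -0.0, 1.574]
contact_force: [-1.8, 0.3, 0.7]
grip_width: 19.7
```

Request:
{"fn": "play_rows", "kwargs": {
  "commands": [
    {"offset": [1.4e-05, 0.00162, 0], "twist": -1},
    {"offset": [0, 0, 0], "twist": 0}
  ]
}}

```text
time: 10.15
tool_pos: [556.9, 122.3, 233.7]
tcp_rot: [3.141, -0.0, 1.591]
contact_force: [-0.9, 0.0, 0.9]
grip_width: 20.0
```

Request:
{"fn": "play_rows", "kwargs": {
  "commands": [
    {"offset": [1.4e-05, 0.00162, 0], "twist": -1},
    {"offset": [0, 0, 0], "twist": 0}
  ]
}}

```text
time: 10.35
tool_pos: [558.5, 122.3, 233.7]
tcp_rot: [3.141, -0.0, 1.609]
contact_force: [-0.4, -0.7, 0.8]
grip_width: 19.9
```

Request:
{"fn": "play_rows", "kwargs": {
  "commands": [
    {"offset": [1.4e-05, 0.00162, 0], "twist": -1},
    {"offset": [0, 0, 0], "twist": 0}
  ]
}}

```text
time: 10.55
tool_pos: [560.0, 122.4, 233.7]
tcp_rot: [-3.141, -0.0, 1.626]
contact_force: [-1.0, -0.8, 1.5]
grip_width: 19.8
```

Request:
{"fn": "play_rows", "kwargs": {
  "commands": [
    {"offset": [1.4e-05, 0.00162, 0], "twist": -1},
    {"offset": [0, 0, 0], "twist": 0}
  ]
}}

```text
time: 10.75
tool_pos: [561.4, 122.4, 233.6]
tcp_rot: [-3.14, -0.0, 1.643]
contact_force: [-3.9, -1.5, 3.0]
grip_width: 19.8
```

```bash
python3 - <<'E'
from h import *
o=status.get_obs(); print(o['time'],o['tool_pos'],o['tcp_rot'],o['contact_force'],o['moment'],o['grip_width'])
im=viewer.capture('wrist')[:,:,::-1].copy()
cv2.imwrite('pics/w6.png',im)
E
```

```text
10.75 [561.35932863 122.44882452 233.63206829] [-3.14043606e+00 -1.55113987e-04  1.64317996e+00] [-3.9038305  -1.47372193  3.01675466] [-0.21420684  0.63730925 -0.2298444 ] 19.775885563691045
```

View pics/w6.png

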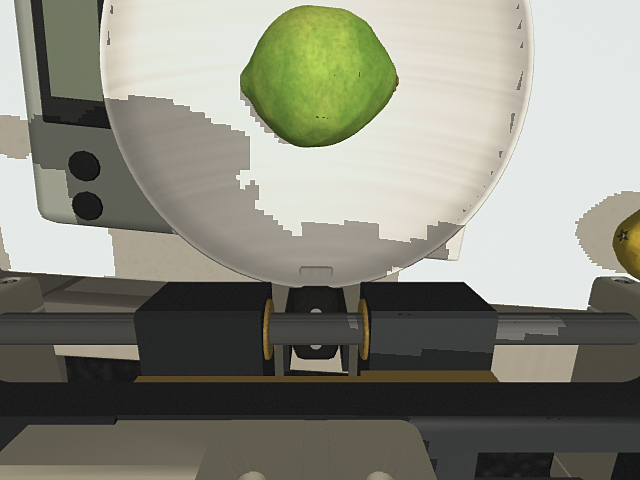

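Request:
{"fn": "play_rows", "kwargs": {
  "commands": [
    {"offset": [1.4e-05, -0.00162, 0], "twist": 1},
    {"offset": [1.4e-05, -0.00162, 0], "twist": 1},
    {"offset": [0, 0, 0], "twist": 0}
  ]
}}

```text
time: 11.1
tool_pos: [558.3, 122.4, 233.7]
tcp_rot: [3.141, -0.0, 1.607]
contact_force: [-1.0, -0.7, -0.3]
grip_width: 19.9
```

```bash
python3 - <<'E'
from h import *
o=status.get_obs(); print(o['time'],o['tool_pos'],o['tcp_rot'],o['contact_force'],o['moment'],o['grip_width'])
E
```

```text
11.1 [558.31467303 122.40198858 233.72953309] [ 3.14098812e+00 -5.19568451e-05  1.60737070e+00] [-0.98253584 -0.69009353 -0.33421029] [-0.10773477  0.19967253  0.00574937] 19.87735919343342
```

Request:
{"fn": "play_rows", "kwargs": {
  "commands": [
    {"offset": [0, 0, -0.001], "twist": 0},
    {"offset": [0, 0, -0.002], "twist": 0},
    {"offset": [0, 0, -0.003], "twist": 0},
    {"offset": [0, 0, -0.002], "twist": 0},
    {"offset": [0, 0, -0.001], "twist": 0}
  ]
}}

```text
time: 11.6
tool_pos: [558.5, 122.4, 243.1]
tcp_rot: [3.141, -0.0, 1.608]
contact_force: [0.3, 0.2, -1.7]
grip_width: 19.3
```

```bash
python3 - <<'E'
from h import *
o=status.get_obs(); print(o['time'],o['tool_pos'],o['tcp_rot'],o['contact_force'],o['moment'],o['grip_width'])
im=viewer.capture('wrist')[:,:,::-1].copy()
s=viewer.capture('side')[180:320,180:440,::-1]
cv2.imwrite('pics/w7.png',im); cv2.imwrite('pics/s7.png',cv2.resize(s,None,fx=3,fy=3))
E
```

```text
11.6 [558.47141343 122.35275651 243.10662332] [ 3.14084174e+00 -8.43052630e-05  1.60802422e+00] [ 0.28203729  0.19643002 -1.74389333] [-0.26072949  0.04866887 -0.01729606] 19.290892680058818
```

View pics/w7.png

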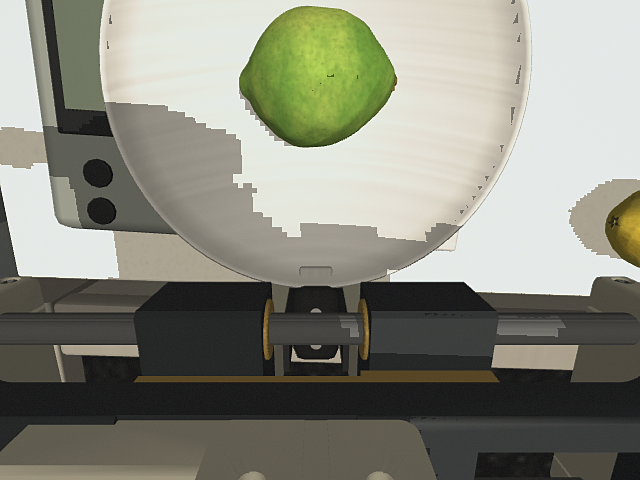

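View pics/s7.png

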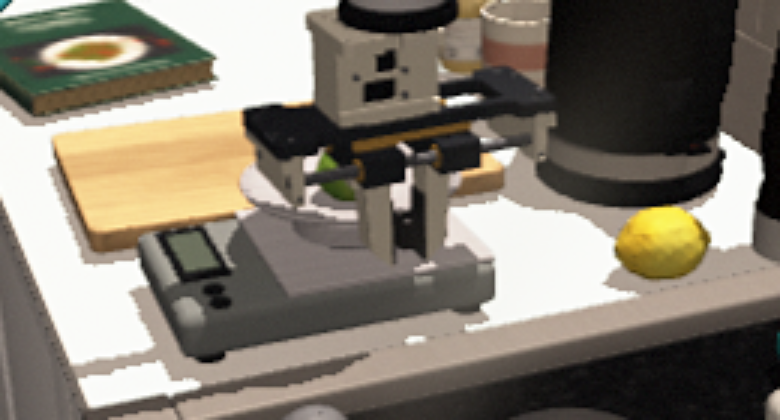

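Request:
{"fn": "play_rows", "kwargs": {
  "commands": [
    {"offset": [0, 0, -0.002], "twist": 0},
    {"offset": [0, 0, -0.003], "twist": 0},
    {"offset": [0, 0, -0.005], "twist": 0},
    {"offset": [0, 0, -0.006], "twist": 0},
    {"offset": [0, 0, -0.007], "twist": 0}
  ]
}}

```text
time: 12.2
tool_pos: [558.3, 122.3, 266.3]
tcp_rot: [3.141, -0.0, 1.608]
contact_force: [-1.1, -0.9, -2.1]
grip_width: 19.6
```

Request:
{"fn": "play_rows", "kwargs": {
  "commands": [
    {"offset": [0, 0, -0.007], "twist": 0},
    {"offset": [0, 0, -0.008], "twist": 0},
    {"offset": [0, 0, -0.008], "twist": 0},
    {"offset": [0, 0, -0.007], "twist": 0},
    {"offset": [0, 0, -0.006], "twist": 0}
  ]
}}

```text
time: 12.7
tool_pos: [558.4, 122.3, 302.5]
tcp_rot: [3.141, -0.0, 1.608]
contact_force: [-0.6, -0.7, -1.8]
grip_width: 19.7
```

Request:
{"fn": "play_rows", "kwargs": {
  "commands": [
    {"offset": [0, 0, -0.005], "twist": 0},
    {"offset": [0, 0, -0.003], "twist": 0},
    {"offset": [0, 0, -0.002], "twist": 0},
    {"offset": [0, 0, -0.001], "twist": 0},
    {"offset": [0, 0, 0], "twist": 0}
  ]
}}

```text
time: 13.2
tool_pos: [558.3, 122.3, 312.6]
tcp_rot: [-3.141, -0.0, 1.608]
contact_force: [-0.0, -0.1, -1.8]
grip_width: 19.5
```

```bash
python3 - <<'E'
from h import *
o=status.get_obs(); print(o['time'],o['tool_pos'],o['tcp_rot'],o['contact_force'],o['moment'],o['grip_width'])
im=viewer.capture('wrist')[:,:,::-1].copy()
s=viewer.capture('side')[:,:,::-1]
cv2.imwrite('pics/w8.png',im); cv2.imwrite('pics/s8.png',s)
y=o['tcp_rot'][2]; ex=np.array([np.cos(y),np.sin(y)]); ey=np.array([np.sin(y),-np.cos(y)])
C=o['tool_pos'][:2]+93*ex; D=np.array([565,445])-C; print(C,D,D@ex,D@ey)
E
```

```text
13.2 [558.31040692 122.32231135 312.63334263] [-3.14140106e+00 -8.03757340e-05  1.60793635e+00] [-0.01941609 -0.14949891 -1.76944698] [-0.26248362  0.03823472 -0.03675913] 19.523403857929022
[554.85717886 215.25817749] [ 10.14282114 229.74182251] 229.20677193125593 18.66648146878661
```

View pics/w8.png

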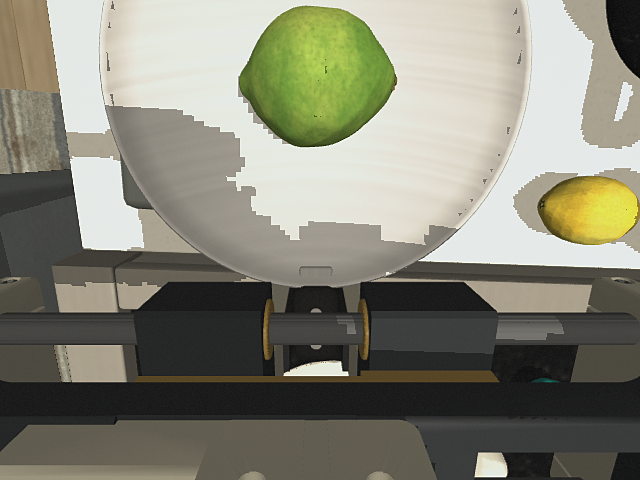

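View pics/s8.png

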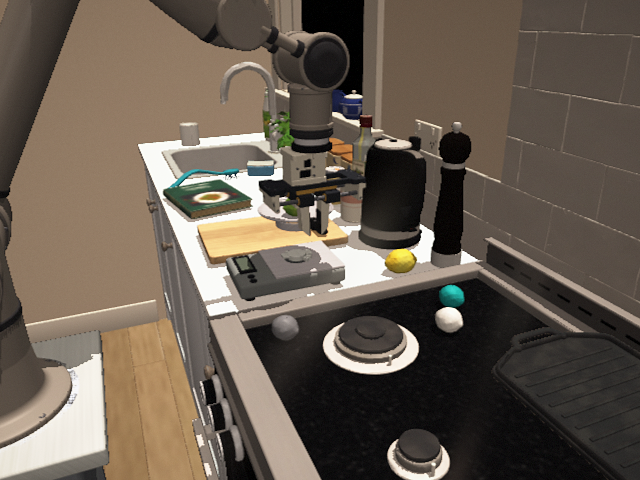

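Request:
{"fn": "play_rows", "kwargs": {
  "commands": [
    {"offset": [0.001, 0.0001, 0], "twist": 0},
    {"offset": [0.002, 0.0002, 0], "twist": 0},
    {"offset": [0.003, 0.0002, 0], "twist": 0},
    {"offset": [0.004, 0.0003, 0], "twist": 0},
    {"offset": [0.005, 0.0004, 0], "twist": 0}
  ]
}}

```text
time: 13.8
tool_pos: [559.0, 137.7, 312.7]
tcp_rot: [3.142, -0.0, 1.608]
contact_force: [0.0, -0.0, -0.6]
grip_width: 20.0
```

Request:
{"fn": "play_rows", "kwargs": {
  "commands": [
    {"offset": [0.006, 0.0005, 0], "twist": 0},
    {"offset": [0.007, 0.0006, 0], "twist": 0},
    {"offset": [0.008, 0.0007, 0], "twist": 0},
    {"offset": [0.009, 0.0007, 0], "twist": 0},
    {"offset": [0.01, 0.0008, 0], "twist": 0}
  ]
}}

```text
time: 14.3
tool_pos: [560.8, 178.3, 312.7]
tcp_rot: [3.142, -0.0, 1.608]
contact_force: [-0.4, 0.1, -0.5]
grip_width: 19.7
```

Request:
{"fn": "play_rows", "kwargs": {
  "commands": [
    {"offset": [0.01, 0.0008, 0], "twist": 0},
    {"offset": [0.01, 0.0008, 0], "twist": 0},
    {"offset": [0.01, 0.0008, 0], "twist": 0},
    {"offset": [0.01, 0.0008, 0], "twist": 0},
    {"offset": [0.01, 0.0008, 0], "twist": 0}
  ]
}}

```text
time: 14.8
tool_pos: [562.9, 228.5, 312.7]
tcp_rot: [3.142, -0.0, 1.608]
contact_force: [0.3, 0.4, -0.6]
grip_width: 20.0
```

Request:
{"fn": "play_rows", "kwargs": {
  "commands": [
    {"offset": [0.01, 0.0008, 0], "twist": 0},
    {"offset": [0.01, 0.0008, 0], "twist": 0},
    {"offset": [0.01, 0.0008, 0], "twist": 0},
    {"offset": [0.01, 0.0008, 0], "twist": 0},
    {"offset": [0.01, 0.0008, 0], "twist": 0}
  ]
}}

```text
time: 15.3
tool_pos: [565.1, 278.5, 312.7]
tcp_rot: [3.142, -0.0, 1.608]
contact_force: [1.1, -0.4, -1.9]
grip_width: 19.3
```

```bash
python3 - <<'E'
from h import *
o=status.get_obs(); print(o['time'],o['tool_pos'],o['tcp_rot'],o['joint_positions'],o['contact_force'])
im=viewer.capture('wrist')[:,:,::-1].copy()
cv2.imwrite('pics/w9.png',im)
E
```

```text
15.3 [565.09510358 278.50502365 312.73035031] [ 3.14156358e+00 -4.82278174e-05  1.60794993e+00] [3.36330428e-01 6.11111981e-01 1.34173591e+00 4.04332078e-05
 1.18870277e+00 2.99161751e-01] [ 1.06695908 -0.36888367 -1.88206925]
```

View pics/w9.png

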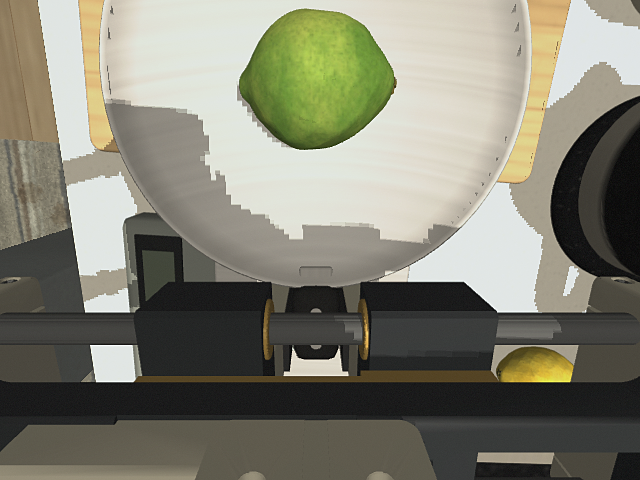

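Request:
{"fn": "play_rows", "kwargs": {
  "commands": [
    {"offset": [0.01, 0.0008, 0], "twist": 0},
    {"offset": [0.01, 0.0008, 0], "twist": 0},
    {"offset": [0.009, 0.0008, 0], "twist": 0},
    {"offset": [0.009, 0.0008, 0], "twist": 0},
    {"offset": [0.008, 0.0007, 0], "twist": 0}
  ]
}}

```text
time: 15.85
tool_pos: [567.3, 324.6, 312.7]
tcp_rot: [3.142, -0.0, 1.608]
contact_force: [0.0, 0.3, -0.4]
grip_width: 20.0
```

Request:
{"fn": "play_rows", "kwargs": {
  "commands": [
    {"offset": [0.007, 0.0006, 0], "twist": 0},
    {"offset": [0.006, 0.0005, 0], "twist": 0},
    {"offset": [0.005, 0.0004, 0], "twist": 0},
    {"offset": [0.004, 0.0004, 0], "twist": 0},
    {"offset": [0.003, 0.0003, 0], "twist": 0}
  ]
}}

```text
time: 16.35
tool_pos: [568.6, 349.1, 312.8]
tcp_rot: [3.141, -0.0, 1.608]
contact_force: [0.2, 0.6, -1.7]
grip_width: 19.6
```

Request:
{"fn": "play_rows", "kwargs": {
  "commands": [
    {"offset": [0.002, 0.0002, 0], "twist": 0},
    {"offset": [0.001, 0.0001, 0], "twist": 0},
    {"offset": [0, 0, 0], "twist": 0},
    {"offset": [0, 0, 0], "twist": 0},
    {"offset": [0, 0, 0], "twist": 0}
  ]
}}

```text
time: 16.85
tool_pos: [568.7, 351.7, 312.8]
tcp_rot: [3.142, 0.0, 1.608]
contact_force: [0.5, -0.2, -1.1]
grip_width: 19.6
```

Request:
{"fn": "play_rows", "kwargs": {
  "commands": [
    {"offset": [0, 0, 0], "twist": 0},
    {"offset": [0, 0, 0], "twist": 0},
    {"offset": [0, 0, 0], "twist": 0},
    {"offset": [0, 0, 0], "twist": 0},
    {"offset": [0, 0, 0], "twist": 0}
  ]
}}

```text
time: 17.35
tool_pos: [568.7, 351.9, 312.7]
tcp_rot: [3.142, -0.0, 1.608]
contact_force: [-1.0, -0.1, -1.0]
grip_width: 20.1
```

```bash
python3 - <<'E'
from h import *
o=status.get_obs(); print(o['time'],o['tool_pos'],o['tcp_rot'],o['contact_force'],o['moment'],o['grip_width'],np.abs(o['dq']).max())
for n in ('wrist','side','top'):
    im=viewer.capture(n)[:,:,::-1].copy(); cv2.imwrite(f'pics/{n}10.png',im)
c=cam('wrist'); im=cv2.imread('pics/wrist10.png'); h=cv2.cvtColor(im,cv2.COLOR_BGR2HSV)
lm=(h[...,0]>28)&(h[...,0]<60)&(h[...,1]>110)&(h[...,2]>40); b=blob(lm,1); print(b)
y=o['tcp_rot'][2]; ex=np.array([np.cos(y),np.sin(y)]); C=o['tool_pos'][:2]+93*ex
print('pan axis',C,'lime',onz(c,b[0][1],122+18+22))
P=np.array([onz(c,uv,157)[:2] for uv in [(316,288),(98,60),(532,60),(112,150),(522,150),(190,238),(446,238)]])
A=np.c_[2*P,np.ones(len(P))]; s=np.linalg.lstsq(A,(P**2).sum(1),rcond=None)[0]; print('rim centre',s[:2],np.sqrt(s[2]+s[0]**2+s[1]**2))
E
```

```text
17.35 [568.70467175 351.87872911 312.74774324] [ 3.14155240e+00 -8.48013594e-05  1.60794813e+00] [-1.04995517 -0.09667772 -1.04861953] [-0.20294386  0.0256764  -0.01402999] 20.12891390936056 0.002404787768014974
[(16057, [317.3, 63.5], [239, 0, 157, 133])]
pan axis [565.25034856 444.81455456] lime [565.83673988 451.89867066 162.        ]
rim centre [565.83965499 446.13681037] 78.88252209023535
```

View pics/wrist10.png

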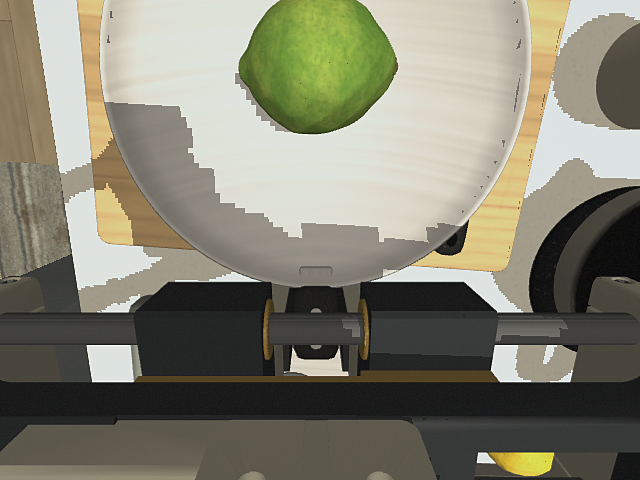

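View pics/side10.png

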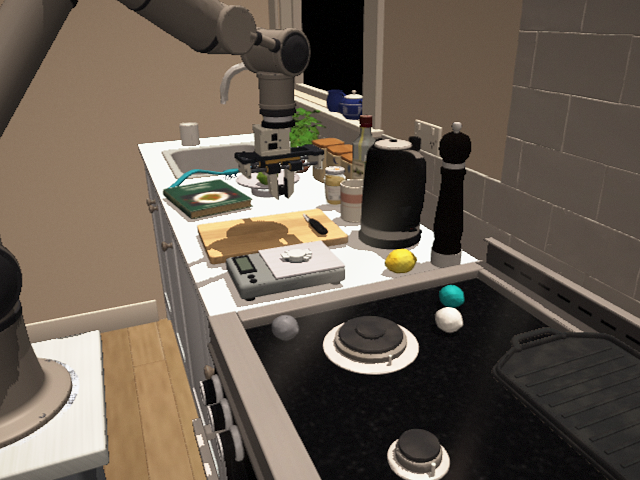

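View pics/top10.png

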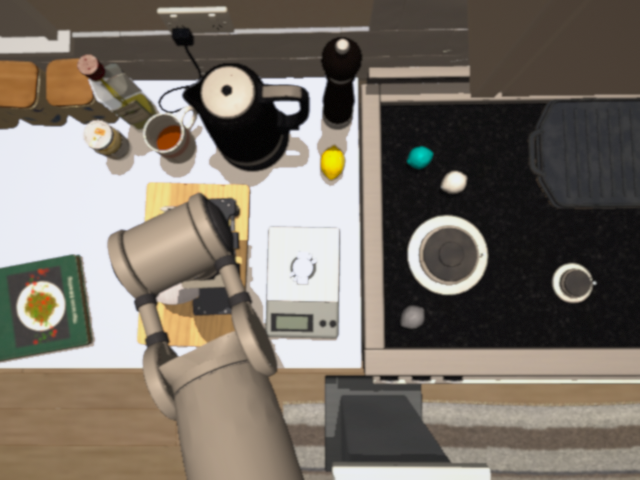

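Request:
{"fn": "play_rows", "kwargs": {
  "commands": [
    {"offset": [0, 0, 0], "twist": 0},
    {"offset": [0, 0, 0], "twist": 0},
    {"offset": [0, 0, 0], "twist": 0},
    {"offset": [0, 0, 0], "twist": 0},
    {"offset": [0, 0, 0], "twist": 0}
  ]
}}

```text
time: 18.0
tool_pos: [568.7, 351.9, 312.7]
tcp_rot: [-3.142, -0.0, 1.608]
contact_force: [-0.3, -0.4, -1.8]
grip_width: 19.6
```

Request:
{"fn": "play_rows", "kwargs": {
  "commands": [
    {"offset": [0, 0, 0], "twist": 0},
    {"offset": [0, 0, 0], "twist": 0},
    {"offset": [0, 0, 0], "twist": 0},
    {"offset": [0, 0, 0], "twist": 0},
    {"offset": [0, 0, 0], "twist": 0}
  ]
}}

```text
time: 18.5
tool_pos: [568.7, 351.9, 312.8]
tcp_rot: [3.142, -0.0, 1.608]
contact_force: [-0.5, 0.4, -1.6]
grip_width: 19.8
```

```bash
cat > l.py <<'E'
from h import *
def bx(im):
    h=cv2.cvtColor(im,cv2.COLOR_BGR2HSV)
    lm=(h[...,0]>28)&(h[...,0]<60)&(h[...,1]>110)&(h[...,2]>40); return blob(lm,1)[0]
if __name__=='__main__':
    for i in range(8):
        im=viewer.capture('wrist')[:,:,::-1].copy(); print(bx(im))
    o=status.get_obs(); print(o['time'],o['tool_pos'],o['tcp_rot'])
    cv2.imwrite('pics/w_%d.png'%int(o['time']*100),im)
E
python3 -c "
from l import *
for n in ('w4','w6','w8','w9','wrist10'): print(n,bx(cv2.imread(f'pics/{n}.png')))"
python3 l.py
```

```text
w4 (16087, [316.3, 75.5], [239, 6, 156, 141])
w6 (16118, [318.3, 75.6], [241, 5, 156, 142])
w8 (15989, [316.9, 75.7], [239, 6, 156, 141])
w9 (15833, [316.4, 78.5], [239, 9, 156, 141])
wrist10 (16057, [317.3, 63.5], [239, 0, 157, 133])
(16059, [317.3, 63.5], [239, 0, 157, 134])
(16058, [317.3, 63.5], [239, 0, 157, 134])
(16057, [317.3, 63.5], [239, 0, 157, 133])
(16059, [317.3, 63.5], [239, 0, 157, 133])
(16056, [317.3, 63.5], [239, 0, 157, 133])
(16060, [317.3, 63.5], [239, 0, 157, 134])
(16056, [317.3, 63.5], [239, 0, 157, 133])
(16055, [317.3, 63.5], [239, 0, 157, 133])
18.9 [568.7127669  351.87007278 312.78353297] [ 3.14147941e+00 -8.47171438e-05  1.60797456e+00]
```

```bash
python3 - <<'E'
from h import *
a=cv2.imread('pics/top0.png');b=cv2.imread('pics/top10.png');s0=cv2.imread('pics/side0.png');s1=cv2.imread('pics/side10.png')
f=lambda im,x0,x1,y0,y1:blob((lambda h:(h[y0:y1,x0:x1,0]>20)&(h[y0:y1,x0:x1,0]<34)&(h[y0:y1,x0:x1,1]>150))(cv2.cvtColor(im,cv2.COLOR_BGR2HSV)),1)
print(f(a,310,355,140,190),f(b,310,355,140,190))
d=lambda im:blob((lambda h:h[210:245,300:330].max(2)<50)(im),2)
print(d(s0),d(s1))
s=viewer.capture('side')[:,:,::-1]; cv2.imwrite('pics/fin.png',cv2.resize(s[120:260,180:380],None,fx=4,fy=4,interpolation=cv2.INTER_CUBIC))
E
```

```text
[(599, [21.9, 22.4], [11, 6, 23, 34])] [(598, [21.9, 22.3], [11, 6, 23, 34])]
[(116, [17.1, 15.7], [9, 9, 18, 14])] [(134, [17.5, 16.5], [9, 9, 18, 15])]
```

View pics/fin.png

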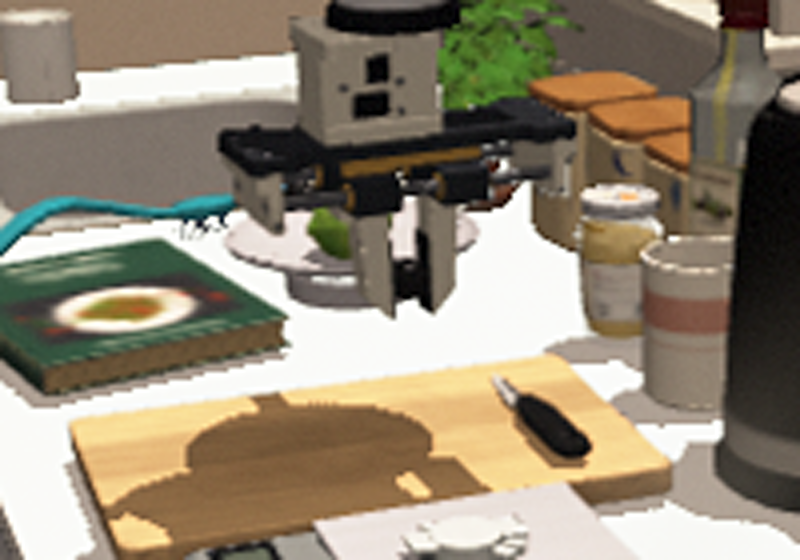

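```bash
python3 -c "
from plant import ticket
print(ticket.close_job())"
```

```text
the job is handed in; nothing more can be done
None
```

I took the pan by grip_b (the grip over the display) and turned it anticlockwise about 95° until the force rose at the stop. I then backed off 2° so it was not pressing on the stop, lifted it straight up and carried it over the board. The job was handed in at about 19 s of the 53 s allowed.

**Final position:** the last checks put the pan's axis at about (565, 445) mm, against a board middle measured at (565, 445). By the tool height, the pan's underside is about 100 mm above the board. The tool is level to within about 0.1 mrad, the arm is still, and the grip on the pan held without visible slip or tilt.

**Lime:** it rolled about 5 mm forward when I slowed at the end of the carry and did not roll back. It was not moving over the eight pictures I took before handing in. It now lies about 6 mm from the centre of the 156 mm dish, and I did not try to correct that.

**Other things:** the lemon and peeler are where they were at the start, to within a pixel. The highest reading I saw was about 5 N, at the stop.

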